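# Tip a short carton out of a packed rack and weigh it

## Task

Weigh the shortest of the four cartons packed side by side in the rack: tip it forward by its top edge until it leans on the rack's sloping front, take hold of it there, draw it out and stand it upright in the middle of the scale's pan, setting it down gently. Once it stands there let go, then press the scale's key fully down and release it. Leave the other cartons standing in their places and do not disturb the other things on the bench.

Things in the scene. Friction and masses are not known exactly. Their poses are not given: they have to be found in the camera images.
- carton: Carton to weigh: plain brown box, the shortest of four in the rack; rigid, 90 mm deep (x), 50 mm thick (y), 155 mm high (z), 0.22 to 0.37 kg, evenly spread. Origin: centre of its underside; -x is its narrow spine facing the robot. Starts upright in any of the four places, 4 mm from its neighbours. To be gripped across its 50 mm thickness, which is free only once it is tipped out.
- carton_top (a point): Centre of the short carton's top face, 155 mm above its origin; axes as the carton's.
- carton_a: One of three equal plain brown cartons that share the rack with the short one: 90 mm deep (its x) x 50 mm thick (its y) x 172 mm high (its z), about 0.32 kg. Origin: centre of its underside. Must stay standing in its place.
- carton_b: One of three equal plain brown cartons that share the rack with the short one: 90 mm deep (its x) x 50 mm thick (its y) x 172 mm high (its z), about 0.32 kg. Origin: centre of its underside. Must stay standing in its place.
- carton_c: One of three equal plain brown cartons that share the rack with the short one: 90 mm deep (its x) x 50 mm thick (its y) x 172 mm high (its z), about 0.32 kg. Origin: centre of its underside. Must stay standing in its place.
- rack: Fixed aluminium rack, open above. Origin: centre of its underside, below the row's middle; -x is its front. Cartons stand on its 6 mm floor at x = 0, y = -81, -27, 27, 81 mm. Back wall at x = 48 to 53 mm, only 111 mm high: the top 50 mm of the short carton's rear face stands clear above it. End walls 150 mm high at y = +-108 to 113 mm.
- slope (a point): Crease where the rack's floor meets its sloping front (x = -47, z = 6 mm in the rack). From here the front panel rises outward to the robot, 40 degrees from vertical, to 55 mm ahead and 65 mm up. A carton tipped forward turns about its lower front edge here; past some 30 degrees it falls on by itself and rests leaning about 40 degrees on the panel.
- scale: Fixed low bench scale. Origin: on the table under the centre of the pan; -x is its front, with a 75 mm deep console in front of the pan. White base 260 x 200 mm, 40 mm high, x from -165 to 95 mm, steel pan 180 (x) x 190 (y) mm.
- pan (a point): Centre of the pan's flat top, 55 mm above the table; axes as the scale's.
- key_top (a point): Centre of the top face of the scale's round black key (32 mm across), on the console at x = -130, y = 50 mm in the scale's frame; pressed straight down.
- key (a joint): Travel of the key in m: 0 up, 0.006 fully down; a spring of about 5 N brings it back up.
- bowl: Steel bowl, 180 mm across, 75 mm high, a bystander. Origin: centre of its foot.
- tub: White plastic tub with lid, 100 mm across, 120 mm high, a bystander. Origin: centre of its foot.
- mug: White mug, 80 mm across, 90 mm high, a bystander. Origin: centre of its foot.
- bottle: White plastic bottle, 70 mm across, 190 mm high, a bystander. Origin: centre of its foot.
- spatula: Spatula lying on the bench, along its x, a bystander.
- brush: Pastry brush lying on the bench, along its x, a bystander.
There are look-alikes about, which are no part of the job. What is shaped like the carton_b but blue or yellow is not meant.

How it is judged:
By the outcome, as a careful person would: the job done as asked, in the order asked, and still so for the second after the job is handed in, with the robot touching nothing.
It also fails if it takes over 67 s, if anything falls off the work surface, if the arm or the gripper's body presses on something with over 40 N, if the wrist force passes 120 N, or if a joint passes its speed limit or range.

## Robot

A 6-joint arm with a two-finger parallel gripper is mounted at the origin on the work surface. World frame = base frame: x ahead of the robot, y to its left, z up, the work surface at z = 0. Lengths are in mm, angles in rad, forces in N, time in s.
With the tool pointing down it reaches from about 300 to 775 mm from the base axis. Payload 14.6 kg.
Tool frame: the origin (TCP) lies at the very end of the fingers, on their centre line; the grasp point (between the pads) lies manip.grip_depth behind it (manip.grip_depth is the distance from the TCP to the grasp point, in mm); x points along the fingers, z is the direction in which the jaws open and shut, and the axes are right-handed (so a half turn about x gives the same grasp; the last joint's range is limited). The gripper opens to 94 mm and grips with 3 to 60 N. Pads are 16 mm wide; open, the fingers measure 119 mm over their backs; the gripper's body (75 mm by 177 mm) begins 78 mm behind the grasp point.
Start: joints at [-1.286, 0.3, 1.521, -0, 1.321, -0.067], TCP at [189.516, -516.307, 205.446] pointing down, gripper open.
Joint ranges: [-3.03, 3.03], [-0.79, 2.21], [0.23, 2.52], [-1.04, 4.18], [0, 3.07], [-2.55, 2.55]. Speed limits (rad/s): [2.22, 2.22, 2.57, 3.14, 3.14, 3.14].

## Interface

Orientations are given as [roll, pitch, yaw] about the fixed x, y, z axes, in that order (R = Rz(yaw) Ry(pitch) Rx(roll)).
In Python, from cell import manip gives the robot as it stands.
- The arm moves only by the tool step_arm, never from a script. Its argument "commands" is one flat list of numbers, 7 for each row, row after row: the shift along the tool's x, y, z in m, then the turn, a rotation vector about the tool's x, y, z in degrees, then the finger opening in m, from 0 to 0.094. A call has 1 to 5 rows; each row shifts and turns the commanded pose from where the row before left it, along the tool's axes as they then stand; what a row does not reach is not made up. A row lasts 1/8 s, in which the tool goes at most 62.5 mm and 10.7 degrees, less where a joint would pass 70% of its speed; a pose out of reach is approached as far as the arm can. A call with a gripper value outside its range is refused whole. The fingers move at their own pace and stop on an object; "squeeze" is the grip in N (left out, the last holds). Time passes only in rows, so rows that do not move let the fingers close. It gives the time, the measured TCP pose, the force and the opening at its end, in the units of the state.
- manip.read_state(): the state, without advancing time (a new reading comes with each control period).
- manip.camera(name): name is "scene" or "top"; returns the picture (400x640x3 uint8, red, green, blue); there is no depth.
- manip.camera_model(name): a dict with "intrinsics" (3x3 intrinsics, pixels), "origin" and "orientation" of the camera in the world. Camera axes: x right, y up, looking along -z (the intrinsics and any distortion apply to the point x, -y, -z); pixel columns grow to the right and rows downward; lengths in mm; the calibration is good to about 2 mm. A picture is of the moment at which its call begins. camera_model takes no time and is no camera call.
- manip.sign_off(): hands the job in, once; it reports no verdict.
Trained networks look in the newest picture that a camera, given by its name, has taken for a name from the list of things; names that differ only in an ending like _2 or _b are one class to them, and where a whole thing is asked for, a point or a joint stands for the part that bears it (a point fixed in the world has none). Each returns a list of dicts, best first, with "score" (0 to 1); they miss things now and then, are a little off and sometimes report something else, mostly with a low value. They report only what shows in the picture. A call takes as long as a camera call. They do not tell look-alikes from the thing itself.
- manip.find_in(thing, camera): "centre" ([row, column] in pixels, amid what is visible of it).
- manip.outline_of(thing, camera): "pixels" (400x640 bool, what is visible of it) and "centre" ([row, column] in pixels, amid what is visible of it).
The state is a dict: "clock": time; "joints": joint angles; "qd": joint speeds; "effort": joint torques, N m; "eef_pos": TCP position; "eef_rot": TCP orientation; "wrist_force": force on the tool from outside, world axes, zero at the start; "moment": the same for the moment, N m; "finger_gap": finger opening in mm.
Only numpy, scipy, OpenCV 4.12 (cv2) and the standard library are available. Lean on these libraries where they do the work, as an engineer would, in place of code of your own. Each camera call takes 0.05 s, during which the arm holds its last target. There are 200 camera calls.

## Working session

There is one attempt and no reset: what is moved stays moved. The work goes in short steps, Python scripts to look and compute and a tool call to move; the robot and the scene stay as the last step left them, time stands still between calls to the robot, and variables do not carry over. Pictures are saved under pics/ and viewed, about 8 in all and at most 12, crops included, and the job is handed in when it is done.

Besides the shell and the picture viewer there is one more tool, called after "Emit:" by a JSON object that holds its "fn" and its "kwargs", one argument or row to a line. step_arm: Moves the arm, as the interface text tells. Its arguments: {"type":"object","properties":{"commands":{"type":"array"},"squeeze":{"type":"number"}},"required":["commands"]}

```bash
mkdir -p pics; ls; python3 - <<'E'
from cell import manip
import cv2,numpy as np
np.set_printoptions(precision=4,suppress=True)
print(manip.grip_depth, manip.read_state())
ims=[]
for c in("scene","top"):
    im=manip.camera(c); cv2.imwrite(f"pics/{c}0.png",im[:,:,::-1]); m=manip.camera_model(c); print(c,m)
    for t in("carton","rack","scale","key_top","pan"):
        print(t,[(np.round(d["centre"]),round(d["score"],2)) for d in manip.find_in(t,c)])
E
```

```text
pics
18.8 {'clock': 0.0, 'joints': array([-1.2856,  0.3005,  1.5215, -0.    ,  1.3207, -0.0666]), 'qd': array([-0.0002,  0.0013, -0.0021, -0.0001, -0.0015, -0.0009]), 'effort': array([ -0.0008, -53.1815, -35.2736,   0.0708,   0.0243,  -0.0001]), 'eef_pos': array([ 189.4326, -516.0908,  204.8964]), 'eef_rot': array([3.0927, 1.5697, 1.8737]), 'wrist_force': array([-0.4927, -0.0732,  0.5174]), 'moment': array([-0.031 , -0.0342, -0.0412]), 'finger_gap': 94.24207292865772}
scene {'intrinsics': array([[366.1982,   0.    , 319.6879],
       [  0.    , 366.1982, 200.5837],
       [  0.    ,   0.    ,   1.    ]]), 'origin': array([ 898.3176,  116.645 , 1178.9638]), 'orientation': array([ 0.3295, -0.0088,  2.003 ])}
carton [(array([130., 313.]), 0.94), (array([247., 390.]), 0.9), (array([147., 349.]), 0.9), (array([234., 371.]), 0.83), (array([229., 356.]), 0.67), (array([223., 341.]), 0.62)]
rack [(array([213., 469.]), 0.31)]
scale [(array([184., 271.]), 0.65), (array([245., 389.]), 0.16)]
key_top [(array([165., 295.]), 0.65)]
pan [(array([186., 268.]), 0.68)]
top {'intrinsics': array([[469.871 ,   0.    , 327.1515],
       [  0.    , 469.871 , 195.4794],
       [  0.    ,   0.    ,   1.    ]]), 'origin': array([ 321.4411,  -57.1512, 1808.2253]), 'orientation': array([ 0.1429,  0.0139, -1.5903])}
carton [(array([190., 256.]), 0.97), (array([187., 300.]), 0.95), (array([184., 288.]), 0.9), (array([251., 322.]), 0.84), (array([186., 272.]), 0.82), (array([260., 361.]), 0.77)]
rack [(array([208., 281.]), 0.62)]
scale [(array([205., 377.]), 0.63)]
key_top [(array([226., 366.]), 0.65)]
pan [(array([201., 377.]), 0.84), (array([187., 259.]), 0.57)]
```

View pics/scene0.png

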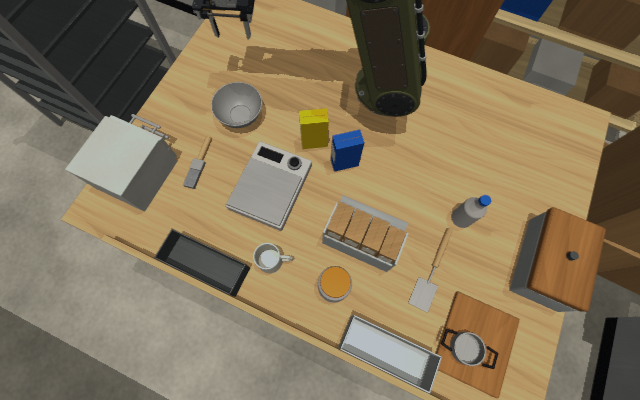

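View pics/top0.png

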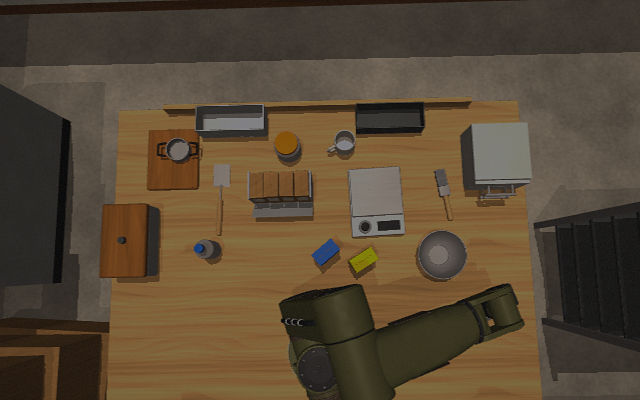

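The scene picture shows the rack with four brown cartons around (row 235, col 365), the scale around (185, 270) and blue and yellow look-alikes. The top picture shows the rack at about (190, 280) and the scale at about (200, 377). I'll enlarge these areas next.

```bash
python3 - <<'E'
import cv2,numpy as np
t=cv2.imread("pics/top0.png");s=cv2.imread("pics/scene0.png")
cv2.imwrite("pics/c1.png",cv2.resize(s[190:280,312:422],None,fx=7,fy=6.6,interpolation=cv2.INTER_CUBIC))
cv2.imwrite("pics/c2.png",cv2.resize(t[160:225,240:325],None,fx=9,fy=9,interpolation=cv2.INTER_CUBIC))
a=cv2.resize(t[160:243,340:412],None,fx=5,fy=5,interpolation=cv2.INTER_CUBIC)
b=cv2.resize(s[138:233,222:318],None,fx=4.368,fy=4.368,interpolation=cv2.INTER_CUBIC)
h=max(a.shape[0],b.shape[0]);f=lambda i:cv2.copyMakeBorder(i,0,h-i.shape[0],0,0,0)
cv2.imwrite("pics/c3.png",np.hstack([f(a),f(b)]));print(a.shape,b.shape)
E
```

```text
(415, 360, 3) (415, 419, 3)
```

View pics/c1.png

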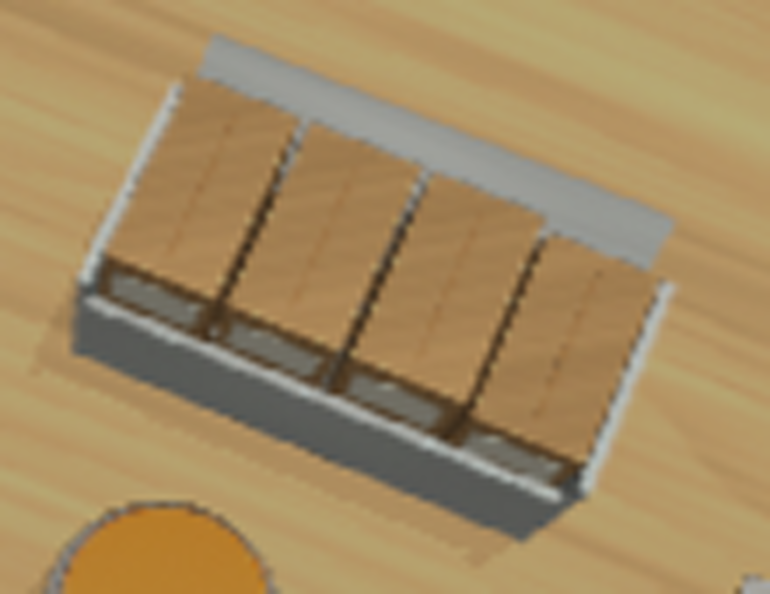

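View pics/c2.png

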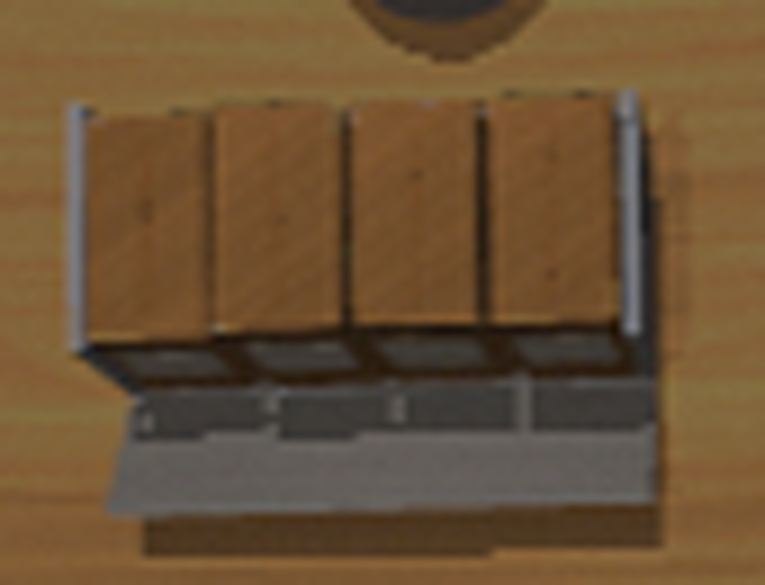

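View pics/c3.png

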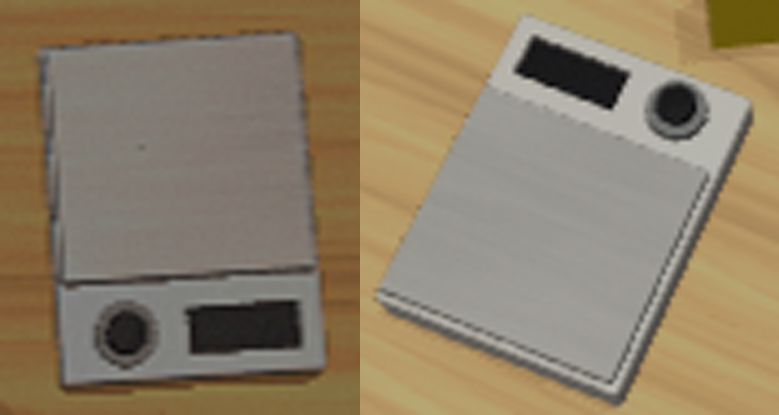

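Four brown boxes stand in the rack, left to right in the top crop: A (row 185, col 256), B (184, 271), C (183, 286), D (183, 301). A (at the +y end) has a narrower gap and a stepped front edge in the scene crop, so it looks shortest. The blue and yellow ones outside the rack are look-alikes. I'll check this numerically with a pose fit.

```bash
cat > h.py <<'E'
import numpy as np
from scipy.spatial.transform import Rotation as R
from scipy.optimize import least_squares
from cell import manip
np.set_printoptions(precision=2,suppress=True)
M={c:manip.camera_model(c) for c in("scene","top")}
def proj(c,P):
    m=M[c];q=(np.atleast_2d(P)-m["origin"])@R.from_euler("xyz",m["orientation"]).as_matrix()
    q=q*[1,-1,-1];q=q@m["intrinsics"].T;return q[:,:2]/q[:,2:]
def place(p,L): return np.array(L)@R.from_euler("z",p[2]).as_matrix().T+[p[0],p[1],0]
E
cat > fit.py <<'E'
from h import *
def t2(p): return (np.array(p)+.5)/9-.5+[240,160]
def s1(p): return (np.array(p)+.5)/[7,6.6]-.5+[312,190]
def ta(p): return (np.array(p)+.5)/5-.5+[340,160]
def sb(p): return (np.array(p)+.5-[360,0])/4.368-.5+[222,138]
ys=dict(A=81,B=27,C=-27,D=-81)
T=dict(A=[(85,114),(208,112),(85,340),(210,337)],B=[(216,107),(338,104),(218,331),(343,329)],C=[(350,104),(476,100),(352,328),(476,323)],D=[(489,97),(611,95),(494,326),(616,322)])
S=dict(D=[(182,85),(298,122),(103,258),(215,304)],C=[(308,122),(422,170),(230,310),(342,355)],B=[(430,175),(547,217),(353,358),(468,405)],A=[(550,235),(660,272),(478,412),(585,465)])
def L(k,h):
    y=ys[k];t=[(45,y+25,h),(45,y-25,h),(-45,y+25,h),(-45,y-25,h)];s=[(-45,y-25,h),(-45,y+25,h),(45,y-25,h),(45,y+25,h)];return t,s
for short in"ABCD":
    def res(p):
        r=[]
        for k in ys:
            t,s=L(k,161 if k==short else 178)
            r+=[proj("top",place(p,t))-t2(T[k])-p[3:5],proj("scene",place(p,s))-s1(S[k])-p[5:7]]
        return np.r_[np.concatenate(r).ravel(),p[3:]/2]
    f=least_squares(res,[560,130,0,0,0,0,0]);print(short,f.x,f.cost)
t=[(90,95,55),(90,-95,55),(-90,-95,55),(-90,95,55),(-165,100,40),(-165,-100,40)]
s=[(-90,-95,55),(-90,95,55),(90,-95,55),(90,95,55),(-165,-100,40),(-165,100,40)]
pt=ta([(42,50),(298,35),(313,268),(65,282),(65,385),(325,372)]);ps=sb([(492,90),(708,175),(380,292),(612,383),(528,15),(752,105)])
def res(p):
    k=[(-130,50,p[7])]
    return np.r_[np.r_[proj("top",place(p,t))-pt-p[3:5],proj("scene",place(p,s))-ps-p[5:7],proj("top",place(p,k))-ta((126,334))-p[3:5],proj("scene",place(p,k))-sb((677,103))-p[5:7]].ravel(),p[3:7]/2]
f=least_squares(res,[540,-200,0,0,0,0,0,45]);print("scale",f.x,f.cost,place(f.x,[(-130,50,f.x[7])]))
E
python3 fit.py
```

```text
A [603.57 135.94   0.02  -0.77  -0.09  -0.29  -0.88] 5.413364030680255
B [604.05 135.26   0.01  -0.62  -0.23  -0.5   -0.81] 18.604733911904543
C [604.26 135.11   0.01  -0.61  -0.28  -0.51  -0.74] 17.939290092571987
D [604.46 135.42   0.01  -0.73  -0.34  -0.37  -0.6 ] 12.930387420402715
scale [ 587.17 -217.38    0.04   -0.81   -0.19   -0.67   -1.4    67.54] 4.608087089861366 [[ 455.34 -172.42   67.54]]
```

A is clearly the short one: the fit cost is 5.4, against 13–19 for the other three. It stands at about (602, 217), and the scale is at (587, -217) with yaw 0.04. Next is a planning helper that prints rows for me to send.

```bash
cat >> h.py <<'E'
def Rt(tilt,yaw=0.0,flip=1):
    # tool x = straight down tilted forward (+x) by tilt, jaw z along +-y ; yaw about world z
    x=np.array([np.sin(tilt),0,-np.cos(tilt)]);z=np.array([0,flip,0.]);y=np.cross(z,x)
    return R.from_euler("z",yaw)*R.from_matrix(np.c_[x,y,z])
def plan(wps,grip,start=None,step=50,deg=9.,quiet=0):
    """wps: list of (pos mm, Rotation, rowcount or None)"""
    st=manip.read_state()
    p,q=(st["eef_pos"].copy(),R.from_euler("xyz",st["eef_rot"])) if start is None else start
    out=[]
    for w in wps:
        P,Q,n=(list(w)+[None])[:3];P=np.array(P,float)
        a=(q.inv()*Q).magnitude()*57.2958;d=np.linalg.norm(P-p)
        n=n or max(1,int(np.ceil(max(d/step,a/deg))))
        p0,rv=p.copy(),(q.inv()*Q).as_rotvec();q0=q
        for i in range(1,n+1):
            pt=p0+(P-p0)*i/n;qt=q0*R.from_rotvec(rv*i/n)
            dt=np.round(q.inv().apply(pt-p)/1e3,3)+0.;dr=np.round((q.inv()*qt).as_rotvec(degrees=True),1)+0.
            out.append([*dt,*dr,grip]);p=p+q.apply(dt*1e3);q=q*R.from_rotvec(dr,degrees=True)
    for i in range(0,len(out),5): print("["+", ".join(f"{v:g}" for r in out[i:i+5] for v in r)+"]")
    print("end",p,q.as_euler("xyz"),len(out));return p,q
E
python3 - <<'E'
from h import *
q=R.from_euler("xyz",manip.read_state()["eef_rot"]);print(q.as_matrix())
for f in(1,-1):
    Q=Rt(0,.02,f);print(f,(q.inv()*Q).as_rotvec(degrees=True))
f=min((1,-1),key=lambda f:(q.inv()*Rt(0,.02,f)).magnitude())
Q=Rt(0,.02,f)
plan([((250,-400,265),q),((676,218,265),Q,20),((676,218,141),Q,4)],0)
E
```

```text
[[-0.    0.94  0.34]
 [ 0.    0.34 -0.94]
 [-1.    0.   -0.  ]]
1 [-160.99    0.     -0.01]
-1 [19.01 -0.   -0.  ]
[-0.02, 0.032, -0.029, 0, 0, 0, 0, -0.02, 0.033, -0.03, 0, 0, 0, 0, -0.02, 0.032, -0.029, 0, 0, 0, 0, 0, 0.031, -0.022, 1, 0, 0, 0, 0, 0.03, -0.022, 0.9, 0, 0, 0]
[0, 0.03, -0.023, 1, 0, 0, 0, 0, 0.029, -0.023, 0.9, 0, 0, 0, 0, 0.029, -0.023, 1, 0, 0, 0, 0, 0.029, -0.025, 0.9, 0, 0, 0, 0, 0.028, -0.024, 1, 0, 0, 0]
[0, 0.028, -0.025, 0.9, 0, 0, 0, 0, 0.028, -0.026, 1, 0, 0, 0, 0, 0.027, -0.026, 0.9, 0, 0, 0, 0, 0.027, -0.026, 1, 0, 0, 0, 0, 0.026, -0.027, 0.9, 0, 0, 0]
[0, 0.025, -0.028, 1, 0, 0, 0, 0, 0.026, -0.027, 0.9, 0, 0, 0, 0, 0.025, -0.029, 1, 0, 0, 0, 0, 0.024, -0.028, 0.9, 0, 0, 0, 0, 0.024, -0.029, 1, 0, 0, 0]
[0, 0.023, -0.029, 0.9, 0, 0, 0, 0, 0.023, -0.03, 1, 0, 0, 0, 0, 0.022, -0.03, 0.9, 0, 0, 0, 0.031, 0, 0, 0, 0, 0, 0, 0.031, 0, 0, 0, 0, 0, 0]
[0.031, 0, 0, 0, 0, 0, 0, 0.031, 0, 0, 0, 0, 0, 0]
end [675.6  217.71 141.46] [-2.99  1.57  1.74] 27
```

Emit:
{"fn": "step_arm", "kwargs": {
  "commands": [-0.02,0.032,-0.029,0,0,0,0,-0.02,0.033,-0.03,0,0,0,0,-0.02,0.032,-0.029,0,0,0,0,0,0.031,-0.022,1,0,0,0,0,0.03,-0.022,0.9,0,0,0]
}}

```text
clock: 1.23
eef_pos: [293.5, -337.2, 265.8]
eef_rot: [0.334, 1.57, -0.919]
wrist_force: [0.6, -0.6, 0.4]
finger_gap: 47.6
```

Emit:
{"fn": "step_arm", "kwargs": {
  "commands": [0,0.03,-0.023,1,0,0,0,0,0.029,-0.023,0.9,0,0,0,0,0.029,-0.023,1,0,0,0,0,0.029,-0.025,0.9,0,0,0,0,0.028,-0.024,1,0,0,0]
}}

```text
clock: 1.85
eef_pos: [399.4, -183.1, 265.6]
eef_rot: [0.876, 1.57, -0.461]
wrist_force: [0.7, -0.4, -0.0]
finger_gap: 0.9
```

Emit:
{"fn": "step_arm", "kwargs": {
  "commands": [0,0.028,-0.025,0.9,0,0,0,0,0.028,-0.026,1,0,0,0,0,0.027,-0.026,0.9,0,0,0,0,0.027,-0.026,1,0,0,0,0,0.026,-0.027,0.9,0,0,0]
}}

```text
clock: 2.48
eef_pos: [506.6, -28.4, 265.5]
eef_rot: [1.265, 1.571, -0.153]
wrist_force: [0.3, -0.3, -0.2]
finger_gap: 0.7
```

Emit:
{"fn": "step_arm", "kwargs": {
  "commands": [0,0.025,-0.028,1,0,0,0,0,0.026,-0.027,0.9,0,0,0,0,0.025,-0.029,1,0,0,0,0,0.024,-0.028,0.9,0,0,0,0,0.024,-0.029,1,0,0,0]
}}

```text
clock: 3.1
eef_pos: [613.0, 126.3, 265.4]
eef_rot: [1.583, 1.571, 0.081]
wrist_force: [-0.1, -0.3, 0.1]
finger_gap: 0.6
```

Emit:
{"fn": "step_arm", "kwargs": {
  "commands": [0,0.023,-0.029,0.9,0,0,0,0,0.023,-0.03,1,0,0,0,0,0.022,-0.03,0.9,0,0,0,0,0,0,0,0,0,0]
}}

```text
clock: 3.6
eef_pos: [675.9, 219.6, 263.8]
eef_rot: [-1.418, 1.569, -2.966]
wrist_force: [-0.5, -0.4, -1.3]
finger_gap: 0.2
```

Emit:
{"fn": "step_arm", "kwargs": {
  "commands": [0.031,0,0,0,0,0,0,0.031,0,0,0,0,0,0,0.031,0,0.001,0,0,0,0,0.03,0,0.001,0,0,0,0,0,0,0,0,0,0,0]
}}

```text
clock: 4.22
eef_pos: [674.5, 214.7, 140.5]
eef_rot: [-1.313, 1.567, -2.864]
wrist_force: [-0.9, -0.1, -0.1]
finger_gap: 0.5
```

Emit:
{"fn": "step_arm", "kwargs": {
  "commands": [0,-0.004,0,0,0,0,0,0,-0.004,0,0,0,0,0,0,-0.004,0,0,0,0,0,0,-0.004,0,0,0,0,0,0,-0.004,0,0,0,0,0]
}}

```text
clock: 4.85
eef_pos: [655.6, 215.3, 142.8]
eef_rot: [1.707, 1.57, 0.157]
wrist_force: [2.0, -0.9, 1.8]
finger_gap: 0.4
```

```bash
python3 - <<'E'
from h import *
import cv2
s=manip.camera("scene");t=manip.camera("top")
a=cv2.resize(s[170:290,290:440],None,fx=5,fy=5,interpolation=cv2.INTER_CUBIC)
cv2.imwrite("pics/p1.png",a[:,:,::-1]);print(manip.read_state()["eef_pos"])
E
```

```text
[655.48 215.34 142.76]
```

View pics/p1.png

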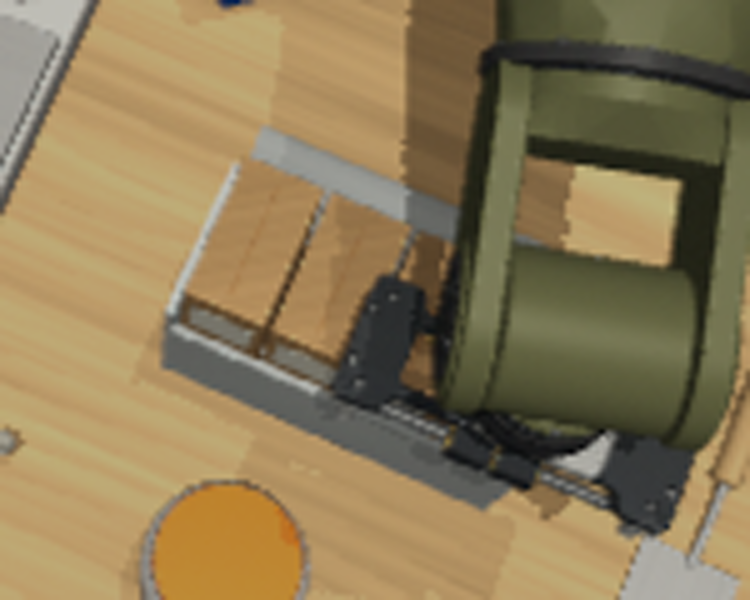

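The picture shows the closed fingers just behind the short carton (around row 450, col 490 of the crop) and the other cartons undisturbed. I'll push slowly.

Emit:
{"fn": "step_arm", "kwargs": {
  "commands": [0,-0.005,0,0,0,0,0,0,-0.005,0,0,0,0,0,0,-0.005,0,0,0,0,0,0,-0.005,0,0,0,0,0,0,-0.005,0,0,0,0,0]
}}

```text
clock: 5.58
eef_pos: [630.3, 214.8, 142.5]
eef_rot: [-1.426, 1.571, -2.977]
wrist_force: [1.3, 1.2, 2.1]
finger_gap: 0.5
```

Emit:
{"fn": "step_arm", "kwargs": {
  "commands": [0,-0.005,0,0,0,0,0,0,-0.005,0,0,0,0,0,0,-0.005,0,0,0,0,0,0,-0.005,0,0,0,0,0,0,-0.005,0,0,0,0,0]
}}

```text
clock: 6.2
eef_pos: [605.2, 214.3, 142.4]
eef_rot: [-1.383, 1.571, -2.934]
wrist_force: [-0.3, 0.3, 0.7]
finger_gap: 0.6
```

Emit:
{"fn": "step_arm", "kwargs": {
  "commands": [0,-0.005,0,0,0,0,0,0,-0.005,0,0,0,0,0,0,-0.005,0,0,0,0,0,0,-0.005,0,0,0,0,0,0,-0.004,0,0,0,0,0]
}}

```text
clock: 6.82
eef_pos: [581.3, 213.8, 142.4]
eef_rot: [-1.442, 1.571, -2.993]
wrist_force: [0.1, 0.0, -1.1]
finger_gap: 0.2
```

Emit:
{"fn": "step_arm", "kwargs": {
  "commands": [0,-0.004,0,0,0,0,0,0,-0.004,0,0,0,0,0,0,0,0,0,0,0,0]
}}

```text
clock: 7.2
eef_pos: [573.5, 213.7, 142.5]
eef_rot: [2.251, 1.571, 0.701]
wrist_force: [-0.5, 0.7, 0.0]
finger_gap: 0.4
```

```bash
python3 - <<'E'
from h import *
import cv2
s=manip.camera("scene");t=manip.camera("top")
a=cv2.resize(s[170:290,310:430],None,fx=3.3,fy=4,interpolation=cv2.INTER_CUBIC)
b=cv2.resize(t[150:240,220:330],None,fx=3.6,fy=5.333,interpolation=cv2.INTER_CUBIC)
cv2.imwrite("pics/p2.png",np.hstack([a,b])[:,:,::-1]);print(manip.read_state()["eef_pos"])
E
```

```text
[573.71 213.66 142.49]
```

View pics/p2.png

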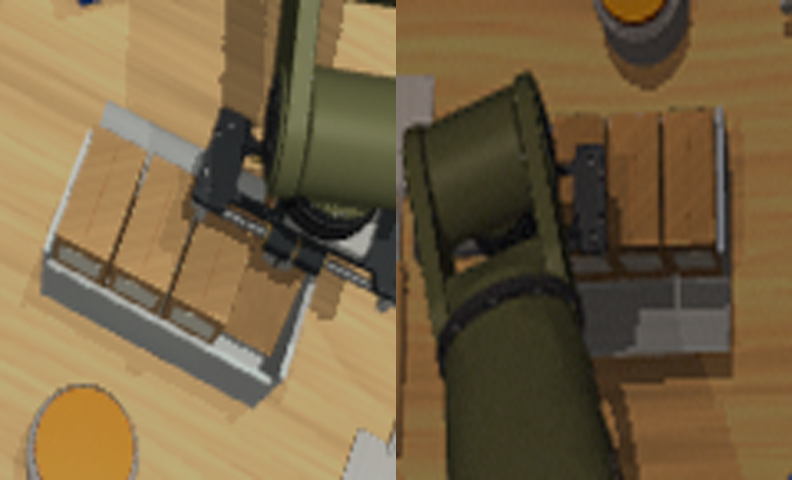

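The carton has tipped and leans in the slope, with no force left on the fingers. I'll raise clear and look at the lean.

Emit:
{"fn": "step_arm", "kwargs": {
  "commands": [0,0.006,0,0,0,0,0,-0.03,0,0,0,0,0,0.05,-0.04,0,0,0,0,0,0.094,-0.04,0,0,0,0,0,0.094,-0.04,0,0,0,0,0,0.094]
}}

```text
clock: 7.92
eef_pos: [579.9, 213.7, 293.8]
eef_rot: [1.409, 1.571, -0.142]
wrist_force: [-0.7, 0.3, -0.1]
finger_gap: 37.4
```

```bash
python3 - <<'E'
from h import *
st=manip.read_state();q=R.from_euler("xyz",st["eef_rot"])
Q=Rt(np.radians(40),.02,-1)
piv=place((603.6,135.9,.02),[(-45,81,6)])[0]
u=np.array([-.643,0,.766]);n=np.array([.766,0,.643]);rz=R.from_euler("z",.02)
f=lambda s,d=45:piv+rz.apply(s*u+d*n)
print(piv,f(95),st["eef_pos"],(q.inv()*Q).as_rotvec(degrees=True))
plan([(f(225)+[0,0,60],Q),(f(225),Q,2),(f(165),Q,3),(f(95),Q,4)],.094)
E
```

```text
[556.99 215.98   6.  ] [530.38 215.45 107.7 ] [579.9  213.67 293.77] [ 0. -0. 40.]
[0.005, -0.027, -0.001, 0, 0, 8, 0.094, 0.002, -0.027, 0, 0, 0, 8, 0.094, -0.002, -0.027, -0.001, 0, 0, 8, 0.094, -0.006, -0.026, 0, 0, 0, 8, 0.094, -0.01, -0.026, -0.001, 0, 0, 8, 0.094]
[0.023, -0.019, 0, 0, 0, 0, 0.094, 0.023, -0.019, 0, 0, 0, 0, 0.094, 0.02, 0, 0, 0, 0, 0, 0.094, 0.02, 0, 0, 0, 0, 0, 0.094, 0.02, 0, 0, 0, 0, 0, 0.094]
[0.018, 0, 0, 0, 0, 0, 0.094, 0.017, 0, 0, 0, 0, 0, 0.094, 0.018, 0, 0, 0, 0, 0, 0.094, 0.017, 0, 0, 0, 0, 0, 0.094]
end [530.37 215.67 107.87] [1.57 0.87 0.02] 14
```

Emit:
{"fn": "step_arm", "kwargs": {
  "commands": [0.005,-0.027,-0.001,0,0,8,0.094,0.002,-0.027,0,0,0,8,0.094,-0.002,-0.027,-0.001,0,0,8,0.094,-0.006,-0.026,0,0,0,8,0.094,-0.01,-0.026,-0.001,0,0,8,0.094]
}}

```text
clock: 8.55
eef_pos: [445.6, 214.2, 266.4]
eef_rot: [1.573, 0.867, 0.023]
wrist_force: [0.8, 0.0, 0.6]
finger_gap: 87.1
```

```bash
python3 - <<'E'
from h import *
import cv2
t=manip.camera("top");s=manip.camera("scene").copy()
# predicted leaning carton
y=81
def corners(deg):
    a=np.radians(deg);u=np.array([-np.sin(a),0,np.cos(a)]);n=np.array([np.cos(a),0,np.sin(a)])
    return place((603.6,135.9,.02),[np.array([-45,y+yy,6])+h*u+d*n for h,d in((155,0),(155,90),(0,90)) for yy in(-25,25)])
for c,im in(("scene",s),("top",t)):
    print(c,[(np.round(d["centre"]),round(d["score"],2)) for d in manip.find_in("carton",c)])
    P=proj(c,corners(40)); print(P.round(1).tolist())
def crop(im,r0,c0,h,w,f,c):
    a=cv2.resize(im[r0:r0+h,c0:c0+w],None,fx=f,fy=f,interpolation=cv2.INTER_CUBIC)
    for p in proj(c,corners(40)): cv2.circle(a,tuple(int(v) for v in (p+.5-[c0,r0])*f),3,(255,0,0),1)
    return a
cv2.imwrite("pics/p3.png",np.hstack([crop(s,190,330,90,80,5,"scene"),crop(t,150,240,90,80,5,"top")])[:,:,::-1]);print(manip.read_state()["eef_pos"],manip.read_state()["joints"])
E
```

```text
scene [(array([130., 314.]), 0.87), (array([148., 348.]), 0.81), (array([236., 373.]), 0.77), (array([230., 354.]), 0.76), (array([229., 394.]), 0.73), (array([221., 343.]), 0.71), (array([161., 296.]), 0.69)]
[[398.5, 198.0], [414.0, 204.2], [394.7, 212.2], [411.3, 219.0], [375.9, 251.9], [391.2, 258.4]]
top [(array([210., 256.]), 0.9), (array([250., 324.]), 0.86), (array([189., 269.]), 0.78), (array([260., 362.]), 0.7), (array([187., 300.]), 0.69), (array([187., 287.]), 0.69), (array([202., 376.]), 0.47), (array([225., 365.]), 0.3)]
[[264.4, 226.1], [250.5, 226.7], [261.6, 205.1], [247.3, 205.7], [265.9, 182.7], [252.6, 183.3]]
[446.19 214.51 266.59] [ 0.55 -0.18  2.03 -0.51  0.73  2.39]
```

View pics/p3.png

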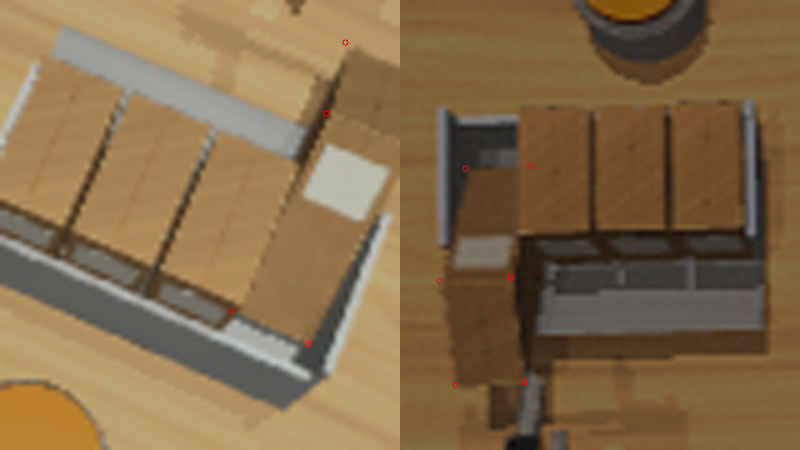

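The left panel is the scene view and the right panel is the top view. Both show the short carton leaning on the slope, with its lower rear edge at crop (308, 344) and its top front edge at crop (455–520, 383). It matches the predicted 40° lean to about 1 px, and the neighbours are standing. Joint 6 is near its limit at 2.39, so I'll turn the tool half a turn first.

Emit:
{"fn": "step_arm", "kwargs": {
  "commands": [0,0,0,-10,0,0,0.094,0,0,0,-10,0,0,0.094,0,0,0,-10,0,0,0.094]
}}

```text
clock: 9.12
eef_pos: [447.7, 214.2, 266.8]
eef_rot: [1.042, 0.873, 0.02]
wrist_force: [0.2, 0.1, 0.1]
finger_gap: 94.0
```

```bash
python3 -c "
from h import *
s=manip.read_state();print(s['joints'],s['eef_pos'])"
```

```text
[ 0.55 -0.18  2.03 -0.51  0.73  1.86] [447.65 214.19 266.82]
```

Emit:
{"fn": "step_arm", "kwargs": {
  "commands": [0,0,0,-10,0,0,0.094,0,0,0,-10,0,0,0.094,0,0,0,-10,0,0,0.094,0,0,0,-10,0,0,0.094,0,0,0,-10,0,0,0.094]
}}

```text
clock: 9.75
eef_pos: [447.7, 214.2, 266.8]
eef_rot: [0.169, 0.873, 0.02]
wrist_force: [-0.8, 0.1, -0.7]
finger_gap: 94.1
```

Emit:
{"fn": "step_arm", "kwargs": {
  "commands": [0,0,0,-10,0,0,0.094,0,0,0,-10,0,0,0.094,0,0,0,-10,0,0,0.094,0,0,0,-10,0,0,0.094,0,0,0,-10,0,0,0.094]
}}

```text
clock: 10.38
eef_pos: [447.7, 214.2, 266.8]
eef_rot: [-0.703, 0.873, 0.02]
wrist_force: [0.7, 0.1, -0.2]
finger_gap: 93.8
```

Emit:
{"fn": "step_arm", "kwargs": {
  "commands": [0,0,0,-10,0,0,0.094,0,0,0,-10,0,0,0.094,0,0,0,-10,0,0,0.094,0,0,0,-10,0,0,0.094,0,0,0,-10,0,0,0.094]
}}

```text
clock: 11.0
eef_pos: [447.7, 214.2, 266.8]
eef_rot: [-1.576, 0.873, 0.02]
wrist_force: [-0.3, -0.4, -0.5]
finger_gap: 94.0
```

```bash
python3 - <<'E'
from h import *
st=manip.read_state();print(st["joints"],st["eef_pos"],st["eef_rot"])
Q=Rt(np.radians(40),.02,1)
piv=place((603.6,135.9,.02),[(-45,81,6)])[0]
u=np.array([-.643,0,.766]);n=np.array([.766,0,.643]);rz=R.from_euler("z",.02)
f=lambda s,d=45:piv+rz.apply(s*u+d*n)
plan([(f(225),Q,2),(f(165),Q,3),(f(95),Q,5)],.094)
E
```

```text
[ 0.55 -0.18  2.03 -0.51  0.73 -0.76] [447.68 214.18 266.8 ] [-1.58  0.87  0.02]
[0.023, 0.019, 0, 0.1, 0, 0, 0.094, 0.022, 0.02, 0, 0.2, 0, 0, 0.094, 0.02, 0, 0, 0, 0, 0, 0.094, 0.02, 0, 0, 0, 0, 0, 0.094, 0.02, 0, 0, 0, 0, 0, 0.094]
[0.014, 0, 0, 0, 0, 0, 0.094, 0.014, 0, 0, 0, 0, 0, 0.094, 0.014, 0, 0, 0, 0, 0, 0.094, 0.014, 0, 0, 0, 0, 0, 0.094, 0.014, 0, 0, 0, 0, 0, 0.094]
end [530.27 215.63 107.67] [-1.57  0.87  0.02] 10
```

Emit:
{"fn": "step_arm", "kwargs": {
  "commands": [0.023,0.019,0,0.1,0,0,0.094,0.022,0.02,0,0.2,0,0,0.094,0.02,0,0,0,0,0,0.094,0.02,0,0,0,0,0,0.094,0.02,0,0,0,0,0,0.094]
}}

```text
clock: 11.62
eef_pos: [486.0, 214.8, 160.5]
eef_rot: [-1.565, 0.872, 0.019]
wrist_force: [-0.0, 0.0, 0.4]
finger_gap: 94.0
```

Emit:
{"fn": "step_arm", "kwargs": {
  "commands": [0.014,0,0,0,0,0,0.094,0.014,0,0,0,0,0,0.094,0.014,0,0,0,0,0,0.094,0.014,0,0,0,0,0,0.094,0.014,0,0,0,0,0,0.094]
}}

```text
clock: 12.25
eef_pos: [529.4, 215.8, 106.2]
eef_rot: [-1.565, 0.872, 0.02]
wrist_force: [0.3, -0.3, 0.3]
finger_gap: 94.0
```

```bash
python3 - <<'E'
from h import *
import cv2
t=manip.camera("top");s=manip.camera("scene")
a=cv2.resize(s[180:270,340:440],None,fx=4,fy=4.4,interpolation=cv2.INTER_CUBIC)
b=cv2.resize(t[160:250,220:310],None,fx=4.4,fy=4.4,interpolation=cv2.INTER_CUBIC)
cv2.imwrite("pics/p4.png",np.hstack([a,b])[:,:,::-1]);st=manip.read_state();print(st["eef_pos"],st["joints"],st["wrist_force"])
E
```

```text
[529.11 215.55 105.53] [ 0.45  0.23  2.04 -0.91  0.35 -0.34] [-0.99 -0.69  0.39]
```

View pics/p4.png

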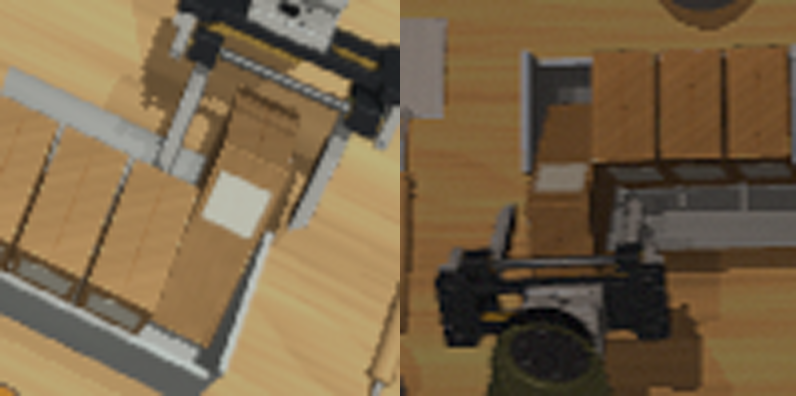

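Both views show the fingers astride the leaning carton, roughly centred, in front of the neighbours. I'll close the gripper.

Emit:
{"fn": "step_arm", "kwargs": {
  "commands": [0,0,0,0,0,0,0.06,0,0,0,0,0,0,0.06,0,0,0,0,0,0,0.052,0,0,0,0,0,0,0.048,0,0,0,0,0,0,0.044],
  "squeeze": 25
}}

```text
clock: 12.98
eef_pos: [528.8, 215.8, 106.9]
eef_rot: [-1.565, 0.872, 0.02]
wrist_force: [-0.6, -0.3, 1.5]
finger_gap: 50.0
```

Emit:
{"fn": "step_arm", "kwargs": {
  "commands": [0,0,0,0,0,0,0.035,0,0,0,0,0,0,0.035,0,0,0,0,0,0,0.035]
}}

```text
clock: 13.35
eef_pos: [528.8, 215.8, 106.8]
eef_rot: [-1.565, 0.872, 0.02]
wrist_force: [-0.8, 0.2, 2.6]
finger_gap: 50.0
```

```bash
python3 - <<'E'
from h import *
st=manip.read_state();print(st["eef_pos"],st["finger_gap"],st["wrist_force"])
Q=Rt(np.radians(40),.02,1);p=st["eef_pos"]
u=np.array([-.643,0,.766])
plan([(p+40*u,Q,4),(p+130*u,Q,4),(p+140*u+[0,0,110],Q,3)],.035)
E
```

```text
[528.78 215.83 106.81] 49.95707038031927 [-0.81  0.2   2.58]
[-0.01, 0, 0, -0.1, 0, 0, 0.035, -0.01, 0, 0, 0, 0, 0, 0.035, -0.01, 0, 0, -0.1, 0, 0, 0.035, -0.01, 0, 0.001, -0.1, 0, 0, 0.035, -0.023, 0, 0, 0, 0, 0, 0.035]
[-0.022, 0, 0, 0, 0, 0, 0.035, -0.023, 0, 0.001, 0, 0, 0, 0.035, -0.022, 0, 0, 0, 0, 0, 0.035, -0.031, -0.024, 0, 0, 0, 0, 0.035, -0.032, -0.023, 0, 0, 0, 0, 0.035]
[-0.031, -0.024, 0, 0, 0, 0, 0.035]
end [439.11 216.   324.02] [-1.57  0.87  0.02] 11
```

Emit:
{"fn": "step_arm", "kwargs": {
  "commands": [-0.01,-0.001,0,0,0,0,0.035,-0.01,0,0,0,0,0,0.035,-0.01,0,0,0,0,0,0.035,-0.01,0,0,0,0,0,0.035,-0.022,0,0,0,0,0,0.035]
}}

```text
clock: 13.98
eef_pos: [488.9, 214.8, 154.9]
eef_rot: [-1.566, 0.874, 0.019]
wrist_force: [0.9, 0.0, -3.6]
finger_gap: 49.6
```

Emit:
{"fn": "step_arm", "kwargs": {
  "commands": [-0.023,0,0,0,0,0,0.035,-0.023,0,0,0,0,0,0.035,-0.023,0,0,0,0,0,0.035,-0.031,-0.024,0,0,0,0,0.035,-0.032,-0.023,0,0,0,0,0.035]
}}

```text
clock: 14.6
eef_pos: [439.9, 213.7, 287.4]
eef_rot: [-1.565, 0.873, 0.022]
wrist_force: [0.7, 0.4, -3.5]
finger_gap: 50.0
```

```bash
python3 - <<'E'
from h import *
st=manip.read_state();print(st["eef_pos"],st["finger_gap"],st["wrist_force"],st["joints"])
p=st["eef_pos"]
C=np.array([587.2,-217.4]); 
Q=Rt(0,.04,1)
e=plan([((465,120,330),Rt(0,.02,1)),((587,-217,330),Q,14),((587,-217,240),Q,4)],.035)
E
```

```text
[439.87 213.74 287.43] 50.02406641338309 [ 0.75  0.39 -3.48] [ 0.56 -0.21  2.01 -0.49  0.78 -0.78]
[-0.004, -0.009, -0.019, 0, 0, 8, 0.035, -0.004, -0.009, -0.019, -0.1, 0.1, 8, 0.035, -0.006, -0.007, -0.018, 0, 0, 8, 0.035, -0.007, -0.007, -0.019, -0.1, 0, 8, 0.035, -0.008, -0.006, -0.019, 0, 0.1, 8, 0.035]
[0, -0.008, -0.024, -0.1, 0, 0, 0.035, 0, -0.008, -0.024, -0.1, 0, 0, 0.035, 0, -0.009, -0.025, -0.1, 0, 0, 0.035, 0, -0.008, -0.024, 0, 0, 0, 0.035, 0, -0.008, -0.024, -0.1, 0, 0, 0.035]
[0, -0.008, -0.025, -0.1, 0, 0, 0.035, 0, -0.008, -0.024, -0.1, 0, 0, 0.035, 0, -0.008, -0.024, -0.1, 0, 0, 0.035, 0, -0.008, -0.025, -0.1, 0, 0, 0.035, 0, -0.008, -0.024, 0, 0, 0, 0.035]
[0, -0.008, -0.024, -0.1, 0, 0, 0.035, 0, -0.008, -0.025, -0.1, 0, 0, 0.035, 0, -0.007, -0.024, -0.1, 0, 0, 0.035, 0, -0.008, -0.024, -0.1, 0, 0, 0.035, 0.023, 0, 0, 0, 0, 0, 0.035]
[0.022, 0, 0, 0, 0, 0, 0.035, 0.023, 0, 0, 0, 0, 0, 0.035, 0.022, 0, 0, 0, 0, 0, 0.035]
end [ 586.72 -216.61  240.11] [ 2.31  1.57 -2.37] 23
```

Emit:
{"fn": "step_arm", "kwargs": {
  "commands": [-0.004,-0.009,-0.019,0,0,8,0.035,-0.004,-0.009,-0.019,0,0,8,0.035,-0.006,-0.007,-0.018,0,0,8,0.035,-0.007,-0.007,-0.019,0,0,8,0.035,-0.008,-0.006,-0.019,0,0,8,0.035]
}}

```text
clock: 15.22
eef_pos: [465.4, 119.6, 329.7]
eef_rot: [0.609, 1.565, 2.197]
wrist_force: [-0.8, 0.7, -2.6]
finger_gap: 49.8
```

Emit:
{"fn": "step_arm", "kwargs": {
  "commands": [0,-0.008,-0.024,-0.1,0,0,0.035,0,-0.008,-0.024,-0.1,0,0,0.035,0,-0.009,-0.025,-0.1,0,0,0.035,0,-0.008,-0.024,0,0,0,0.035,0,-0.008,-0.024,-0.1,0,0,0.035]
}}

```text
clock: 15.85
eef_pos: [508.9, -0.6, 328.5]
eef_rot: [-0.105, 1.567, 1.49]
wrist_force: [0.4, 0.8, -4.0]
finger_gap: 50.2
```

Emit:
{"fn": "step_arm", "kwargs": {
  "commands": [0,-0.008,-0.025,-0.1,0,0,0.035,0,-0.008,-0.024,-0.1,0,0,0.035,0,-0.008,-0.024,-0.1,0,0,0.035,0,-0.008,-0.025,-0.1,0,0,0.035,0,-0.008,-0.024,0,0,0,0.035]
}}

```text
clock: 16.48
eef_pos: [552.3, -121.5, 328.1]
eef_rot: [-0.118, 1.567, 1.484]
wrist_force: [0.2, -0.4, -3.7]
finger_gap: 49.9
```

Emit:
{"fn": "step_arm", "kwargs": {
  "commands": [0,-0.008,-0.024,-0.1,0,0,0.035,0,-0.008,-0.025,-0.1,0,0,0.035,0,-0.007,-0.024,-0.1,0,0,0.035,0,-0.008,-0.024,-0.1,0,0,0.035,0.023,0,0,0,0,0,0.035]
}}

```text
clock: 17.1
eef_pos: [586.9, -218.1, 305.3]
eef_rot: [-0.73, 1.567, 0.877]
wrist_force: [-0.3, 0.1, -3.8]
finger_gap: 49.7
```

Emit:
{"fn": "step_arm", "kwargs": {
  "commands": [0.022,0,0,0,0,0,0.035,0.023,0,0,0,0,0,0.035,0.022,0,0,0,0,0,0.035,0.015,0,0,0,0,0,0.035,0,0,0,0,0,0,0.035]
}}

```text
clock: 17.73
eef_pos: [586.2, -216.3, 221.8]
eef_rot: [0.274, 1.566, 1.883]
wrist_force: [-0.5, -0.3, -1.7]
finger_gap: 49.9
```

```bash
python3 - <<'E'
from h import *
import cv2
st=manip.read_state();print(st["eef_pos"],st["finger_gap"],st["wrist_force"],st["joints"])
q=R.from_euler("xyz",st["eef_rot"]);print(q.as_matrix())
p=st["eef_pos"]
# expected carton corners: bottom 95 below TCP
Z=p[2]-95
cor=[np.array([p[0],p[1],0])+R.from_euler("z",.04).apply([a,b,z]) for z in(Z,Z+155) for a in(-45,45) for b in(-25,25)]
t=manip.camera("top");s=manip.camera("scene")
def crop(im,r0,c0,h,w,f,c):
    a=cv2.resize(im[r0:r0+h,c0:c0+w],None,fx=f,fy=f,interpolation=cv2.INTER_CUBIC)
    off=dict(top=[.8,.1],scene=[.4,1.])[c]
    for k in proj(c,cor): cv2.circle(a,tuple(int(v) for v in (k+off+.5-[c0,r0])*f),3,(255,0,0),1)
    return a
cv2.imwrite("pics/p5.png",np.hstack([crop(s,120,205,110,100,4,"scene"),crop(t,140,330,110,100,4,"top")])[:,:,::-1])
for c in("scene","top"): print([(np.round(d["centre"]),round(d["score"],2)) for d in manip.find_in("carton",c)][:4])
E
```

```text
[ 586.16 -216.34  221.82] 49.949733170454365 [-0.55 -0.3  -1.73] [-0.41  0.46  1.26  0.    1.42 -2.02]
[[-0.   -1.   -0.04]
 [ 0.   -0.04  1.  ]
 [-1.    0.    0.  ]]
[(array([223., 344.]), 0.95), (array([237., 372.]), 0.87), (array([177., 253.]), 0.79), (array([229., 356.]), 0.69)]
[(array([186., 269.]), 0.92), (array([185., 302.]), 0.87), (array([185., 287.]), 0.76)]
```

View pics/p5.png

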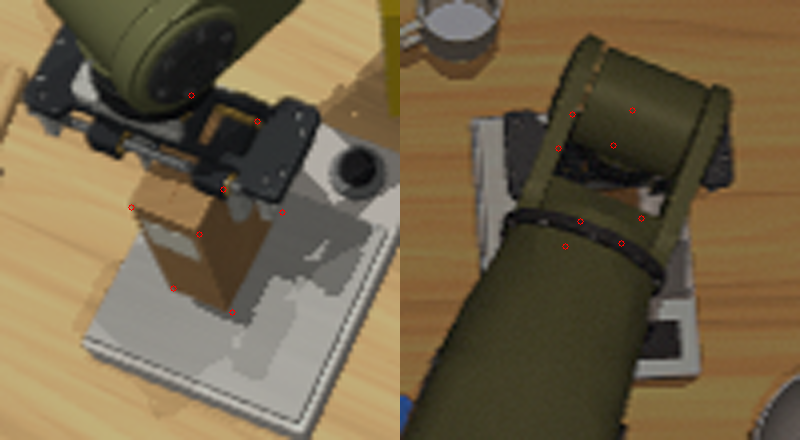

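The scene view shows the carton held upright above the pan, its bottom rear corners at crop (172, 291) and (230, 313). It matches the prediction to within a pixel or so. I'll lower it onto the pan.

Emit:
{"fn": "step_arm", "kwargs": {
  "commands": [0.018,0,0,0,0,0,0.035,0.018,0,0,0,0,0,0.035,0.014,0,0,0,0,0,0.035,0.008,0,0,0,0,0,0.035,0.005,0,0,0,0,0,0.035]
}}

```text
clock: 18.55
eef_pos: [586.5, -216.4, 159.0]
eef_rot: [0.018, 1.567, 1.626]
wrist_force: [0.4, 0.1, -3.3]
finger_gap: 50.2
```

Emit:
{"fn": "step_arm", "kwargs": {
  "commands": [0.002,0,0,0,0,0,0.035,0.001,0,0,0,0,0,0.035,0.001,0,0,0,0,0,0.035,0.001,0,0,0,0,0,0.035]
}}

```text
clock: 19.05
eef_pos: [586.5, -216.5, 154.6]
eef_rot: [-0.106, 1.568, 1.502]
wrist_force: [0.9, -0.1, -2.9]
finger_gap: 49.9
```

Emit:
{"fn": "step_arm", "kwargs": {
  "commands": [0.001,0,0,0,0,0,0.035,0.001,0,0,0,0,0,0.035,0.001,0,0,0,0,0,0.035]
}}

```text
clock: 19.42
eef_pos: [586.6, -216.4, 151.9]
eef_rot: [-0.187, 1.568, 1.421]
wrist_force: [-0.8, 1.4, 6.3]
finger_gap: 50.0
```

Emit:
{"fn": "step_arm", "kwargs": {
  "commands": [0.001,0,0,0,0,0,0.035,0,0,0,0,0,0,0.035]
}}

```text
clock: 19.68
eef_pos: [586.9, -216.3, 151.8]
eef_rot: [-0.563, 1.567, 1.045]
wrist_force: [-0.6, 2.9, 6.7]
finger_gap: 49.5
```

Emit:
{"fn": "step_arm", "kwargs": {
  "commands": [0.001,0,0,0,0,0,0.035,0,0,0,0,0,0,0.035]
}}

```text
clock: 19.92
eef_pos: [587.4, -216.3, 151.6]
eef_rot: [-0.934, 1.566, 0.674]
wrist_force: [0.4, 3.2, 11.6]
finger_gap: 50.0
```

Contact at z ≈ 152, so the carton is on the pan. I'll ease the pressure, let go, and rise.

Emit:
{"fn": "step_arm", "kwargs": {
  "commands": [-0.001,0,0,0,0,0,0.035,-0.001,0,0,0,0,0,0.035,0,0,0,0,0,0,0.053,0,0,0,0,0,0,0.06,0,0,0,0,0,0,0.08]
}}

```text
clock: 20.55
eef_pos: [586.4, -216.5, 151.3]
eef_rot: [0.046, 1.567, 1.654]
wrist_force: [1.3, -0.5, 0.1]
finger_gap: 66.9
```

Emit:
{"fn": "step_arm", "kwargs": {
  "commands": [0,0,0,0,0,0,0.086,0,0,0,0,0,0,0.086,-0.01,0,0,0,0,0,0.086,-0.02,0,0,0,0,0,0.086,-0.03,0,0,0,0,0,0.086]
}}

```text
clock: 21.18
eef_pos: [586.2, -216.6, 212.2]
eef_rot: [0.213, 1.567, 1.821]
wrist_force: [0.3, -0.1, 0.4]
finger_gap: 86.1
```

Emit:
{"fn": "step_arm", "kwargs": {
  "commands": [-0.03,0,0,0,0,0,0.086,-0.03,0,0,0,0,0,0.086,-0.03,0,0,0,0,0,0.05,0,0,0,0,0,0,0,0,0,0,0,0,0,0]
}}

```text
clock: 21.8
eef_pos: [586.3, -216.8, 300.7]
eef_rot: [0.209, 1.567, 1.817]
wrist_force: [0.6, -0.4, -0.5]
finger_gap: 59.7
```

```bash
python3 - <<'E'
from h import *
st=manip.read_state();print(st["eef_pos"],st["finger_gap"],st["wrist_force"],st["joints"])
for yaw in(0.04,):
  k=place((587.2,-217.4,yaw),[(-130,50,0)])[0]
  Q=Rt(0,.04,1)
  plan([((k[0],k[1],300),Q),((k[0],k[1],120),Q,5)],0)
E
```

```text
[ 586.27 -216.81  300.65] 59.667476624042024 [ 0.6  -0.36 -0.52] [-0.41  0.43  1.13  0.    1.59 -2.02]
[0, 0.043, 0.016, -0.1, 0.1, 0, 0, 0.001, 0.043, 0.017, 0, 0, 0, 0, 0, 0.043, 0.016, -0.1, 0.1, 0, 0, 0.036, 0, 0, 0, 0, 0, 0, 0.036, 0, 0, 0, 0, 0, 0]
[0.036, 0, 0, 0, 0, 0, 0, 0.036, 0, 0, 0, 0, 0, 0, 0.036, 0, 0, 0, 0, 0, 0]
end [ 455.34 -172.73  119.89] [1.17 1.57 2.78] 8
```

```bash
python3 - <<'E'
from h import *
import cv2
s=manip.camera("scene");t=manip.camera("top")
def back(c,rc,z):
    m=M[c];d=np.linalg.inv(m["intrinsics"])@[rc[1],rc[0],1];d=R.from_euler("xyz",m["orientation"]).apply(d*[1,-1,-1])
    return m["origin"]+d*(z-m["origin"][2])/d[2]
for c,rc in(("scene",(130,313)),("top",(260,361)),("scene",(148,348)),("top",(251,322))): print(c,rc,back(c,rc,90))
for c in("scene","top"): print(c,[(np.round(d["centre"],1),round(d["score"],2)) for d in manip.find_in("key_top",c)][:2])
k=place((587.2,-217.4,.04),[(-130,50,50)])[0];print(k,proj("scene",k),proj("top",k))
f=5;a=cv2.resize(s[110:220,220:370],None,fx=f,fy=f,interpolation=cv2.INTER_CUBIC)
p=proj("scene",k)[0]+[.67,1.4]
cv2.circle(a,tuple(int(v) for v in (p+.5-[220,110])*f),3,(255,0,0),1)
cv2.imwrite("pics/p6.png",a[:,:,::-1])
E
```

```text
scene (130, 313) [ 337.82 -156.16   90.  ]
top (260, 361) [ 330.61 -156.05   90.  ]
scene (148, 348) [349.81 -22.72  90.  ]
top (251, 322) [365.76 -15.45  90.  ]
scene [(array([162.6, 295.1]), 0.41)]
top [(array([182.8, 385.1]), 0.29)]
[ 455.3  -172.64   50.  ] [[293.92 162.02]] [[363.83 226.35]]
```

View pics/p6.png

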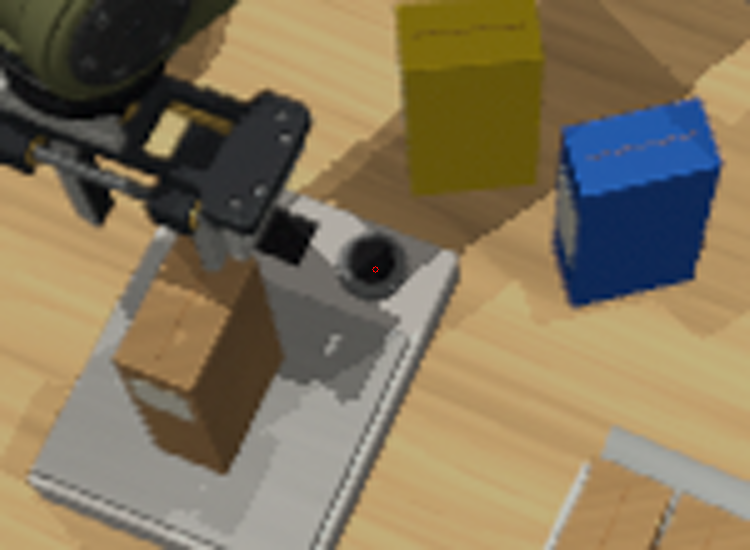

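The scene view shows the carton standing alone on the pan (crop 200, 370), the fingers clear of it, and the key at crop (373, 262), where the pose fit puts it. Next, the key.

Emit:
{"fn": "step_arm", "kwargs": {
  "commands": [0,0.043,0.016,0,0,0,0,0,0.044,0.017,0,0,0,0,0,0.044,0.016,0,0,0,0,0.04,0,0,0,0,0,0,0.04,0,0,0,0,0,0]
}}

```text
clock: 22.62
eef_pos: [453.4, -172.4, 220.9]
eef_rot: [-0.449, 1.568, 1.159]
wrist_force: [0.7, -0.7, -0.0]
finger_gap: 0.5
```

Emit:
{"fn": "step_arm", "kwargs": {
  "commands": [0.04,0,0,0,0,0,0,0.04,0,0,0,0,0,0,0.03,0,0,0,0,0,0,0.015,0,0,0,0,0,0,0.01,0,0,0,0,0,0]
}}

```text
clock: 23.25
eef_pos: [453.8, -172.1, 86.3]
eef_rot: [-0.029, 1.567, 1.579]
wrist_force: [1.2, 0.5, 0.3]
finger_gap: 0.5
```

Emit:
{"fn": "step_arm", "kwargs": {
  "commands": [0.005,0,0,0,0,0,0,0.004,0,0,0,0,0,0,0.003,0,0,0,0,0,0]
}}

```text
clock: 23.62
eef_pos: [453.9, -172.1, 74.8]
eef_rot: [-0.231, 1.568, 1.377]
wrist_force: [0.1, 0.6, 0.0]
finger_gap: 0.5
```

Emit:
{"fn": "step_arm", "kwargs": {
  "commands": [0.004,0,0,0,0,0,0,0.004,0,0,0,0,0,0,0.004,0,0,0,0,0,0]
}}

```text
clock: 24.0
eef_pos: [453.7, -172.0, 62.3]
eef_rot: [-0.014, 1.567, 1.594]
wrist_force: [-0.1, -0.5, 0.1]
finger_gap: 0.7
```

Emit:
{"fn": "step_arm", "kwargs": {
  "commands": [0.003,0,0,0,0,0,0,0.003,0,0,0,0,0,0]
}}

```text
clock: 24.25
eef_pos: [453.8, -172.0, 56.6]
eef_rot: [-0.054, 1.568, 1.554]
wrist_force: [-2.0, 1.4, 4.5]
finger_gap: 0.4
```

Emit:
{"fn": "step_arm", "kwargs": {
  "commands": [0.002,0,0,0,0,0,0,0.002,0,0,0,0,0,0]
}}

```text
clock: 24.5
eef_pos: [454.2, -172.2, 55.2]
eef_rot: [-0.408, 1.568, 1.201]
wrist_force: [-20.7, 8.6, 57.9]
finger_gap: 0.3
```

The force jumped to 58 N, so something hit a hard stop. I'll back off in small steps and read the spring profile to see whether that was full travel.

Emit:
{"fn": "step_arm", "kwargs": {
  "commands": [-0.002,0,0,0,0,0,0]
}}

```text
clock: 24.62
eef_pos: [453.9, -172.0, 56.2]
eef_rot: [-0.226, 1.568, 1.382]
wrist_force: [-5.1, 1.7, 10.1]
finger_gap: 0.5
```

Emit:
{"fn": "step_arm", "kwargs": {
  "commands": [-0.001,0,0,0,0,0,0]
}}

```text
clock: 24.75
eef_pos: [453.8, -172.0, 56.3]
eef_rot: [-0.161, 1.568, 1.447]
wrist_force: [-2.8, 0.7, 5.6]
finger_gap: 0.7
```

Emit:
{"fn": "step_arm", "kwargs": {
  "commands": [-0.001,0,0,0,0,0,0]
}}

```text
clock: 24.88
eef_pos: [453.8, -172.0, 56.9]
eef_rot: [-0.096, 1.568, 1.512]
wrist_force: [-1.7, 0.6, 4.5]
finger_gap: 0.3
```

Emit:
{"fn": "step_arm", "kwargs": {
  "commands": [-0.001,0,0,0,0,0,0]
}}

```text
clock: 25.0
eef_pos: [453.8, -172.0, 57.7]
eef_rot: [-0.071, 1.568, 1.537]
wrist_force: [-1.4, -0.1, 3.6]
finger_gap: 0.6
```

Emit:
{"fn": "step_arm", "kwargs": {
  "commands": [-0.001,0,0,0,0,0,0]
}}

```text
clock: 25.12
eef_pos: [453.7, -172.0, 58.6]
eef_rot: [-0.032, 1.567, 1.576]
wrist_force: [-0.3, 0.7, 2.9]
finger_gap: 0.4
```

Emit:
{"fn": "step_arm", "kwargs": {
  "commands": [-0.001,0,0,0,0,0,0]
}}

```text
clock: 25.25
eef_pos: [453.7, -172.0, 59.6]
eef_rot: [-0.023, 1.567, 1.585]
wrist_force: [-1.9, -0.1, 2.8]
finger_gap: 0.4
```

Emit:
{"fn": "step_arm", "kwargs": {
  "commands": [-0.001,0,0,0,0,0,0]
}}

```text
clock: 25.38
eef_pos: [453.7, -172.0, 60.6]
eef_rot: [-0.016, 1.567, 1.592]
wrist_force: [0.1, -0.3, 2.2]
finger_gap: 0.4
```

Emit:
{"fn": "step_arm", "kwargs": {
  "commands": [-0.001,0,0,0,0,0,0,-0.001,0,0,0,0,0,0]
}}

```text
clock: 25.62
eef_pos: [453.7, -172.0, 62.6]
eef_rot: [-0.0, 1.567, 1.608]
wrist_force: [0.4, -0.7, -0.3]
finger_gap: 0.8
```

The spring force fell smoothly over about 6 mm (56 to 62 mm) and then to zero, so the key was fully down and has released. I'll withdraw and check.

Emit:
{"fn": "step_arm", "kwargs": {
  "commands": [-0.02,0,0,0,0,0,0,-0.04,0,0,0,0,0,0,-0.045,0,0,0,0,0,0,-0.045,0,0,0,0,0,0,-0.045,0,0,0,0,0,0]
}}

```text
clock: 26.25
eef_pos: [453.5, -172.5, 258.9]
eef_rot: [0.054, 1.567, 1.662]
wrist_force: [-0.5, -0.2, -0.4]
finger_gap: 0.3
```

Emit:
{"fn": "step_arm", "kwargs": {
  "commands": [-0.03,0.02,0,0,0,0,0,-0.02,0.02,0,0,0,0,0,0,0.02,0,0,0,0,0,0,0,0,0,0,0,0]
}}

```text
clock: 26.75
eef_pos: [393.3, -175.1, 307.9]
eef_rot: [-0.232, 1.568, 1.375]
wrist_force: [0.3, 0.8, -1.0]
finger_gap: 0.3
```

```bash
python3 - <<'E'
from h import *
import cv2
s=manip.camera("scene");t=manip.camera("top")
Q=(587.2,-217.4,.04)
C=place(Q,[(a,b,z) for z in(55,210) for a in(-45,45) for b in(-25,25)])
f=5;a=cv2.resize(s[100:260,225:385],None,fx=3.4,fy=3.4,interpolation=cv2.INTER_CUBIC)
for p in proj("scene",C)+[.67,1.4]: cv2.circle(a,tuple(int(v) for v in (p+.5-[225,100])*3.4),3,(255,0,0),1)
b=t[150:270,240:310];b=cv2.resize(b,(240,544))
cv2.imwrite("pics/p7.png",np.hstack([a,b])[:,:,::-1]);st=manip.read_state();print(st["eef_pos"],st["clock"],st["wrist_force"],st["joints"])
E
```

```text
[ 394.08 -175.04  307.44] 26.85 [ 1.3  -0.76 -0.66] [-0.5  -0.03  1.66  0.    1.51 -2.11]
```

View pics/p7.png

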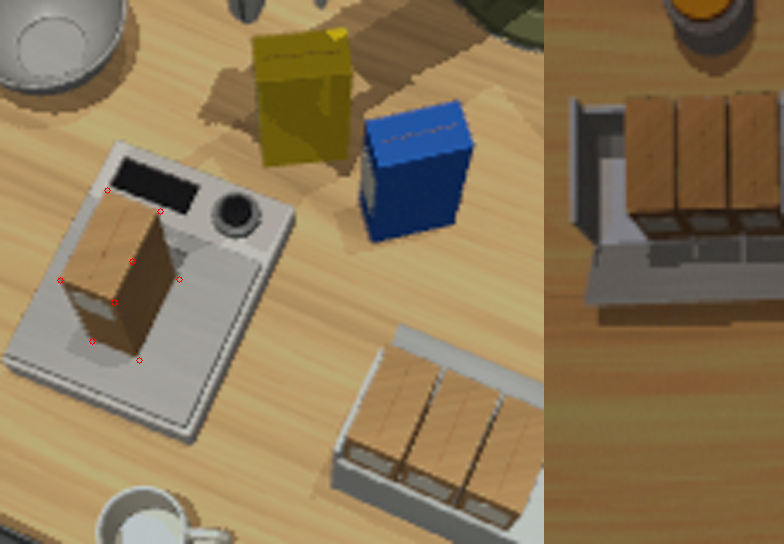

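The carton stands upright within a few mm of the pan's centre (crop 115, 280), and the key is up. The three tall cartons are in their places, and nothing touches the arm. I'll hand the job in.

```bash
python3 -c "
from cell import manip
print(manip.sign_off())"
```

```text
the job is handed in; nothing more can be done
None
```

The short carton (the one at the rack's +y end) is standing upright on the scale, and the key has been pressed and released. I tipped it onto the sloping front from behind and gripped it there across its 50 mm thickness. Then I drew it out, stood it upright on the pan, let go and pressed the key. The job was handed in at about 27 s of the 67 s allowed.

**Last checks:**
- **Placing:** the carton stands upright, within about 4 mm of the pan's estimated centre. The final picture put it about 1.5 px off the prediction; the key showed a similar offset earlier, so this is probably camera bias.
- **Set-down:** I lowered it in 1 mm steps. One step more than needed raised the force to about 12 N before I eased off and opened the fingers.
- **Key:** the spring force faded over about 6 mm (tool height 56 to 62 mm) and then dropped to zero, so the key went fully down and came back up.
- **Everything else:** the three tall cartons are in their places, and the other things I could see in the final crops look undisturbed. The arm is clear of everything. I did not check the bottle, spatula or brush in that last picture.

**One irregularity:** the fingertips met the key's hard stop at about 58 N for a moment. That is well under the 120 N wrist limit and was at the fingertips, not the arm or gripper body, but it was firmer than I meant.

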